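# Reassemble the sample mixer: clear the base, seat the cup on its pegs, latch it

## Robot

A 6-joint arm with a two-finger parallel gripper is mounted at the origin on the work surface. World frame = base frame: x ahead of the robot, y to its left, z up, the work surface at z = 0. Lengths are in m, angles in rad, forces in N, time in s.
With the tool pointing down it reaches from about 0.3 to 0.875 m from the base axis. Payload 6.4 kg.
Tool frame: the origin (TCP) lies at the very end of the fingers, on their centre line; the grasp point (between the pads) lies 19 mm behind it; z points along the fingers, y is the line along which they close (so a half turn about z gives the same grasp; the last joint's range is limited). The gripper opens to 85 mm and grips with 20 to 120 N. Pads are 22 mm wide; open, the fingers measure 114 mm over their backs; the gripper's body (76 mm by 85 mm) begins 54 mm behind the grasp point. The pads swing forward as they close: fully open they stand 13 mm farther back than shut.
Start: joints at [1.098, 0.181, 1.607, -0, 1.354, -0.206], TCP at [0.152, 0.555, 0.231] pointing down, gripper open.
Joint ranges: [-2.99, 2.99], [-0.89, 2.07], [0.3, 2.58], [-1.14, 4.28], [0, 2.63], [-3.12, 3.12]. Speed limits (rad/s): [2.57, 2.57, 3.01, 3.14, 3.14, 3.14].

## Interface

Orientations are given as a unit quaternion [x, y, z, w].
In Python, from cell import r gives the robot as it stands. The module is installed in compiled form; this text tells all that it offers.
- The arm moves only by the tool arm_command, never from a script. Its argument "steps" is a list of rows, each a list of 4 numbers: the shift along the tool's x, y, z in units of 0.15 m (1.0 is 0.15 m), then the turn about the tool's z in units of 180 degrees (1.0 is 180 degrees). A call has 1 to 8 rows; each row is the pose to reach, as a shift and turn from the pose commanded when the call began, along the tool's axes at that moment, turning the shorter way round; what a row does not reach only later rows make up. A row lasts 1/12 s, in which the tool goes at most 41.7 mm and 7.16 degrees, less where a joint would pass 70% of its speed; a pose out of reach is approached as far as the arm can. A call with a number of a shift or a turn outside -1 to 1 is refused whole. A call with a gripper value outside its range is refused whole. "fingers" is the closure, from -1 (fully open) to 1 (shut), set as the call begins (left out, the last holds). The fingers move at their own pace and stop on an object; "squeeze" is the grip in N (left out, the last holds). Time passes only in rows, so rows that repeat a pose let the fingers close. It gives the time, the measured TCP pose, the force, the opening and the grip force at its end, in the units of the state.
- r.sense(): the state, without advancing time (a new reading comes with each control period).
- r.get_image(name): name is "scene" or "top" or "wrist"; returns the picture (400x640x3 uint8, red, green, blue); there is no depth.
- r.camera_info(name): a dict with "fx", "fy", "cx", "cy" (pixels), "xyz" and "orientation" of the camera in the world. Camera axes: x right, y up, looking along -z (the intrinsics and any distortion apply to the point x, -y, -z); pixel columns grow to the right and rows downward; lengths in m; the calibration is good to about 2 mm. A picture is of the moment at which its call begins: read the wrist's pose just before it. camera_info takes no time and is no camera call; for the wrist camera it gives the pose at the moment of the call.
- r.close_job(): hands the job in; it is judged then, once.
The state is a dict: "time": time; "q": joint angles; "dq": joint speeds; "tau": joint torques, N m; "ee_pos": TCP position; "eef_rot": TCP orientation; "contact_force": force on the tool from outside, world axes, zero at the start; "moment": the same for the moment, N m; "width": opening from 0.0 (shut) to 1.0 (fully open); "gripper_force": force on a finger pad.
Only numpy, scipy, OpenCV 4.12 (cv2) and the standard library are available. Lean on these libraries where they do the work, as an engineer would, in place of code of your own. Each camera call takes 0.05 s, during which the arm holds its last target. There are 200 camera calls.

## Task

Take the cork ring that was left on the mixer base and stack it on the other cork ring on the tiled shelf. Then seat the steel mixing cup upright on the base so that both pegs go into the holes of its foot plate and the plate lies flat and fully home, and swing the base's latch arm all the way in over the foot plate. Leave all other labware where it stands.

Things in the scene. Friction and masses are not known exactly. Their poses are not given: they have to be found in the camera images.
- base: fixed mixer base, a grey housing with a bare steel top, 170 (x) by 190 (y) by 50 mm high; origin at the centre of its underside, z up; -x is the front with a small black panel. Two steel pegs, 10 mm diameter with tapered tips, stand 13 mm above the top at y = +50 and -50 mm (x = 0). A latch arm turns on a pillar at x = -75, y = -34 mm.
- seat (a point): centre of the base's steel top face, 50 mm above the base's origin, midway between the two pegs: where the centre of the cup's underside must come; its axes are those of the base
- latch (a joint): latch arm angle, rad, 0 to 1.5, growing counter-clockwise from above. 0: arm points along the base's -y, clear of the cup; 1.5: along its +x, over the foot plate of a seated cup. Arm 14 mm wide, 37 mm from pillar axis to pin axis, underside 14 mm above the base's top (4 mm over a seated foot plate). Starts at 0 to 0.15, turns easily, stays where left.
- latch_pin (a point): top centre of the upright steel pin (14 mm diameter, 34 mm tall, its top 53 mm above the base's top) at the end of the latch arm: push or pull this to turn the arm
- cup: loose steel mixing cup, 0.35 kg: a straight round cup of 66 mm outer diameter, 3 mm wall, centred on a flat foot plate 110 (x) by 130 (y) by 10 mm; rim 78 mm above the underside. Origin at the centre of the plate's underside, z up. Two through holes of 13 mm at y = +50 and -50 mm take the base's pegs, either way round.
- ring_a: loose cork ring that starts lying on the mixer base between the pegs; 68 mm outer diameter, 32 mm hole, 28 mm high, 40 g; origin at the centre of its underside
- ring_b: loose cork ring of the same size that starts lying on the tiled shelf surface; origin at the centre of its underside
- dish: bystander: white porcelain evaporating dish, 90 mm across, 36 mm high; origin under its centre
- mortar: bystander: white porcelain mortar, 90 mm across, 50 mm high; origin under its centre
- cylinder: bystander: clear glass graduated cylinder, 246 mm tall, foot 76 mm across; origin under its centre
- tripod: bystander: chrome tripod stand, 149 mm tall, 160 mm across its feet; origin under its centre
- beaker: bystander: clear glass beaker, 72 mm across, 95 mm high; origin under its centre
- reagent: bystander: brown glass reagent bottle, 66 mm across, 150 mm tall; origin under its centre

How it is judged:
By the outcome, as a careful person would: the job done as asked, in the order asked, and still so for the second after the job is handed in, with the robot touching nothing.
It also fails if it takes over 69 s, if anything falls off the work surface, if the arm or the gripper's body presses on something with over 40 N, if the wrist force passes 120 N, or if a joint passes its speed limit or range.

## Working session

There is one attempt and no reset: what is moved stays moved. The work goes in short steps, Python scripts to look and compute and a tool call to move; the robot and the scene stay as the last step left them, time stands still between calls to the robot, and variables do not carry over. Pictures are saved under pics/ and viewed, at most 10 in all, crops included, and the job is handed in when it is done.

Besides the shell and the picture viewer there is one more tool, called as name(argument=value, ...), one argument or row to a line, values as JSON. arm_command: Moves the arm, as the interface text tells. Shifts and turns lie within -1 to 1; 1 stands for 0.15 m of shift or 180 degrees of turn. Its arguments: {"type":"object","properties":{"steps":{"type":"array","items":{"type":"array","items":{"type":"number","minimum":-1,"maximum":1}}},"fingers":{"type":"number"},"squeeze":{"type":"number"}},"required":["steps"]}

```bash
mkdir -p pics; python3 - <<'E'
from cell import r
import cv2
s=r.sense();print(s)
for n in("scene","top","wrist"):
    print(n,r.camera_info(n));cv2.imwrite(f"pics/{n}0.png",r.get_image(n)[:,:,::-1])
E
```

```text
{'time': 0.0, 'q': array([ 1.09767281e+00,  1.81529879e-01,  1.60800516e+00,  2.16550660e-05,
        1.35376935e+00, -2.06293965e-01]), 'dq': array([ 0.0003576 , -0.00068139, -0.00099469,  0.00030918,  0.00031575,
        0.00152847]), 'tau': array([-2.42366550e-04, -4.44873154e+01, -3.51335585e+01, -2.25478857e-04,
        9.11687210e-03,  3.02909100e-06]), 'ee_pos': array([0.15133489, 0.55416862, 0.23039179]), 'eef_rot': array([ 1.33021610e-01,  9.91112768e-01, -8.03433079e-04, -2.95152950e-04]), 'contact_force': array([ 0.08202758,  0.16723066, -0.22558728]), 'moment': array([-0.04973215, -0.03759514,  0.00599896]), 'gripper_force': 0.0, 'width': 1.0009799991677744}
scene {'fx': 415.02102774485166, 'fy': 415.02102774485166, 'cx': 321.4894596570467, 'cy': 194.78068990315916, 'xyz': array([1.45238489, 0.55193328, 0.99721247]), 'orientation': array([0.20339238, 0.36348417, 0.78212546, 0.46345504])}
top {'fx': 415.1644297414487, 'fy': 415.1644297414487, 'cx': 311.72725251040777, 'cy': 210.87040564663775, 'xyz': array([0.32496355, 0.05358999, 1.30548396]), 'orientation': array([-0.06919731,  0.07091827,  0.70525118, -0.70199936])}
wrist {'fx': 353.2555837941764, 'fy': 353.2555837941764, 'cx': 313.5282759441444, 'cy': 202.76253973355625, 'xyz': array([0.07996033, 0.57372389, 0.37250373]), 'orientation': array([-0.11520527, -0.08684467,  0.60061646,  0.78641313])}
```

View pics/scene0.png

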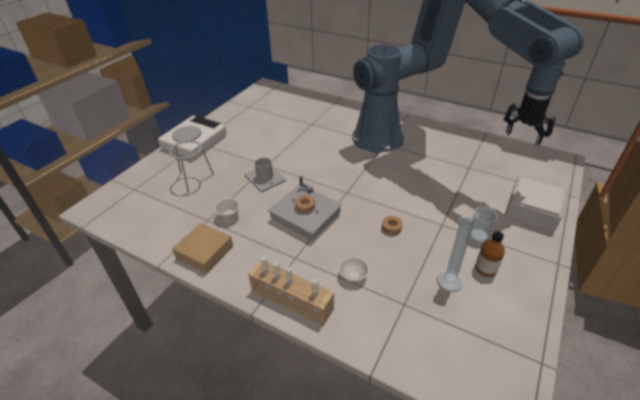

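View pics/top0.png

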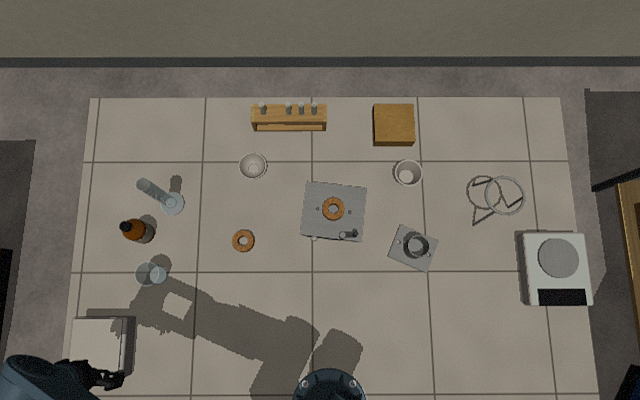

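The scene and top views show ring_a on the base at top-view px (333,208), ring_b on the tiles at (243,240), the cup at (414,246) and the latch pin near (352,233). I'll enlarge the top view next.

```bash
python3 - <<'E'
import cv2
im=cv2.imread("pics/top0.png")
a=cv2.resize(im[170:280,290:450],None,fx=5,fy=5,interpolation=cv2.INTER_CUBIC)
cv2.imwrite("pics/c1.png",a)
E
cat > h.py <<'E'
import numpy as np
from scipy.spatial.transform import Rotation as R
from cell import r
def px2w(name,uv,z,ci=None):
    c=ci or r.camera_info(name); uv=np.atleast_2d(uv).astype(float)
    d=np.c_[(uv[:,0]-c['cx'])/c['fx'],-(uv[:,1]-c['cy'])/c['fy'],-np.ones(len(uv))]
    d=R.from_quat(c['orientation']).apply(d); o=np.array(c['xyz'])
    z=np.broadcast_to(z,len(uv))
    return o+d*((z-o[2])/d[:,2])[:,None]
def w2px(name,p,ci=None):
    c=ci or r.camera_info(name)
    q=R.from_quat(c['orientation']).inv().apply(np.atleast_2d(p)-c['xyz'])
    return np.c_[c['cx']+c['fx']*q[:,0]/-q[:,2],c['cy']-c['fy']*q[:,1]/-q[:,2]]
def delta(p,yaw=None,show=True):
    """row to reach TCP p (world), yaw = world angle of the finger closing line (rad)"""
    s=r.sense(); T=R.from_quat(s['eef_rot']); d=T.inv().apply(np.array(p)-s['ee_pos'])/.15
    t=0
    if yaw is not None:
        y=T.inv().apply([np.cos(yaw),np.sin(yaw),0]); t=np.arctan2(-y[0],y[1])
        t=(t+np.pi/2)%np.pi-np.pi/2
    return np.round([*d,t/np.pi],3)
E
```

```text
(no output)
```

View pics/c1.png

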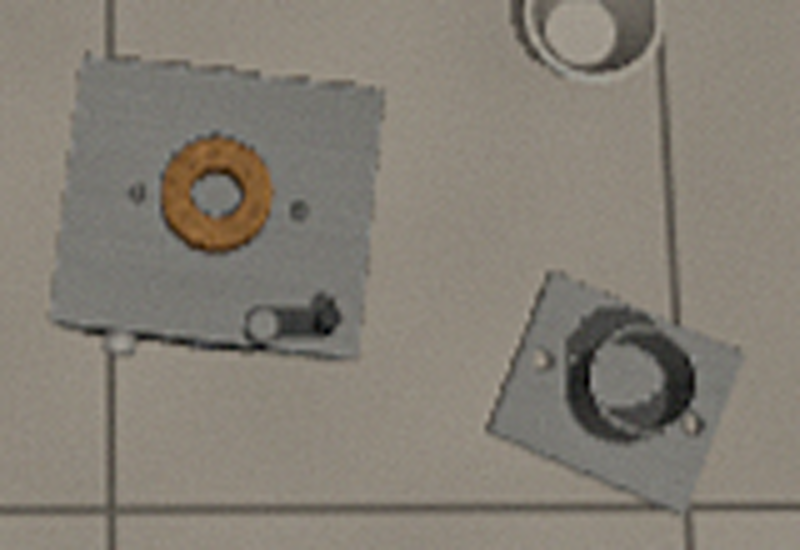

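The crop shows the pegs at (137,193) and (299,210), ring_a's top at (216,193), and the latch pillar at (262,325) with its pin to the right at (325,305). The cup plate corners are at (548,272), (743,350), (686,513) and (488,430), with holes at (542,358) and (692,423).

```bash
python3 - <<'E'
from h import *
f=lambda L:(np.array(L,float)+.5)/5-.5+[290,170]
T=lambda L,z:px2w("top",f(L),z)
np.set_printoptions(precision=4,suppress=True)
P=T([(137,193),(299,210)],.06);print("pegs",P,P.mean(0),np.linalg.norm(P[0]-P[1]),np.degrees(np.arctan2(*(P[0]-P[1])[1::-1])))
B=T([(88,57),(383,88),(355,356),(53,318)],.05);print("base",B.mean(0),B)
print("ringa",T([(216,193)],.078))
C=T([(548,272),(743,350),(686,513),(488,430)],.01);print("cup",C.mean(0),C)
H=T([(542,358),(692,423)],.01);print("holes",H,H.mean(0))
for A in (H,P): d=A[0]-A[1];print(np.degrees(np.arctan2(d[1],d[0])),np.linalg.norm(d))
print("rim",T([(638,378)],.078)); print("pillar,pin",T([(262,325)],.07),T([(325,305)],.1))
rb=px2w("top",[(243,240)],.028);print("ringb",rb)
s=r.sense(); print("yaw y axis",R.from_quat(s['eef_rot']).as_matrix())
c=r.camera_info("wrist");Tm=R.from_quat(s['eef_rot']);print("cam in tool",Tm.inv().apply(c['xyz']-s['ee_pos']),(Tm.inv()*R.from_quat(c['orientation'])).as_matrix())
E
```

```text
pegs [[ 0.5837  0.0337  0.06  ]
 [ 0.5727 -0.0653  0.06  ]] [ 0.5782 -0.0158  0.06  ] 0.0996687125030566 83.6281521871781
base [ 0.5793 -0.0174  0.05  ] [[ 0.6729  0.0636  0.05  ]
 [ 0.6521 -0.1205  0.05  ]
 [ 0.484  -0.0983  0.05  ]
 [ 0.5081  0.0854  0.05  ]]
ringa [[ 0.5798 -0.0137  0.078 ]]
cup [ 0.4666 -0.2659  0.01  ] [[ 0.5419 -0.2268  0.01  ]
 [ 0.4917 -0.347   0.01  ]
 [ 0.3905 -0.3052  0.01  ]
 [ 0.4423 -0.1847  0.01  ]]
holes [[ 0.4872 -0.2205  0.01  ]
 [ 0.4461 -0.3122  0.01  ]] [ 0.4666 -0.2663  0.01  ]
65.82603322006483 0.1005647859688937
83.6281521871781 0.0996687125030566
rim [[ 0.4665 -0.2626  0.078 ]]
pillar,pin [[ 0.5004 -0.0405  0.07  ]] [[ 0.5078 -0.0755  0.1   ]]
ringb [[0.4909 0.2629 0.028 ]]
yaw y axis [[-0.9646  0.2636 -0.0006]
 [ 0.2636  0.9646 -0.0012]
 [ 0.0003 -0.0013 -1.    ]]
cam in tool [ 0.0741 -0.0002 -0.142 ] [[ 0.0002  0.9583  0.2859]
 [ 1.     -0.0003  0.0002]
 [ 0.0002  0.2859 -0.9583]]
```

arm_command(
  steps=[
    [-0.94, -0.727, 0.05, 0],
    [-0.94, -0.727, 0.05, 0],
    [-0.94, -0.727, 0.05, 0],
    [-0.94, -0.727, 0.05, 0],
    [-0.94, -0.727, 0.05, 0],
    [-0.94, -0.727, 0.05, 0],
  ],
  fingers=-1,
  squeeze=30,
)

```text
time: 0.65
ee_pos: [0.2604, 0.4101, 0.2235]
eef_rot: [0.135, 0.991, -0.0, 0.0]
contact_force: [0.4, 1.0, -0.1]
width: 1.003
gripper_force: 0.0
```

arm_command(
  steps=[
    [-0.94, -0.727, 0.05, 0],
    [-0.94, -0.727, 0.05, 0],
    [-0.94, -0.727, 0.05, 0],
    [-0.94, -0.727, 0.05, 0],
    [-0.94, -0.727, 0.05, 0],
    [-0.94, -0.727, 0.05, 0],
  ],
)

```text
time: 1.15
ee_pos: [0.3676, 0.2686, 0.2163]
eef_rot: [0.135, 0.991, -0.0, 0.0]
contact_force: [0.1, 0.4, 1.1]
width: 0.996
gripper_force: 0.0
```

arm_command(
  steps=[
    [-0.94, -0.727, 0.05, 0],
    [-0.94, -0.727, 0.05, 0],
    [-0.94, -0.727, 0.05, 0],
    [-0.94, -0.727, 0.05, 0],
    [-0.94, -0.727, 0.05, 0],
    [-0.94, -0.727, 0.05, 0],
  ],
)

```text
time: 1.65
ee_pos: [0.4747, 0.1269, 0.2086]
eef_rot: [0.134, 0.991, 0.0, -0.0]
contact_force: [0.0, -0.2, 0.6]
width: 0.997
gripper_force: 0.0
```

arm_command(
  steps=[
    [-0.94, -0.727, 0.05, 0.25],
    [-0.94, -0.727, 0.05, 0.25],
    [-0.94, -0.727, 0.05, 0.25],
    [-0.94, -0.727, 0.05, 0.25],
    [-0.94, -0.727, 0.05, 0.25],
    [-0.94, -0.727, 0.05, 0.25],
    [-0.94, -0.727, 0.05, 0.25],
  ],
)

```text
time: 2.23
ee_pos: [0.5808, -0.0128, 0.2007]
eef_rot: [0.505, 0.863, 0.0, -0.001]
contact_force: [-0.2, -0.1, 0.4]
width: 1.0
gripper_force: 0.0
```

```bash
python3 - <<'E'
from h import *
s=r.sense();print(s['time'],s['ee_pos'],s['q'])
print(delta([.579,-.015,.2],np.radians(-6.4)))
E
```

```text
2.2333 [ 0.58075616 -0.01279623  0.20071748] [-2.26854228e-01  2.22934524e-01  1.62104167e+00  1.14420751e-03
  1.29912811e+00 -7.39485692e-01]
[-0.007 -0.017  0.005  0.199]
```

arm_command(
  steps=[
    [-0.007, -0.017, 0, 0.199],
    [-0.007, -0.017, 0, 0.199],
    [-0.007, -0.017, 0, 0.199],
    [-0.007, -0.017, 0, 0.199],
    [-0.007, -0.017, 0, 0.199],
    [-0.007, -0.017, 0, 0.199],
    [-0.007, -0.017, 0, 0.199],
    [-0.007, -0.017, 0, 0.199],
  ],
)

```text
time: 2.9
ee_pos: [0.5788, -0.0153, 0.2013]
eef_rot: [0.742, 0.67, 0.0, -0.0]
contact_force: [0.1, -0.3, -0.0]
width: 1.004
gripper_force: 0.0
```

```bash
python3 - <<'E'
from h import *
import cv2,pickle
pickle.dump(r.camera_info("wrist"),open("w1.pkl","wb"))
cv2.imwrite("pics/w1.png",r.get_image("wrist")[:,:,::-1])
E
```

```text
(no output)
```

View pics/w1.png

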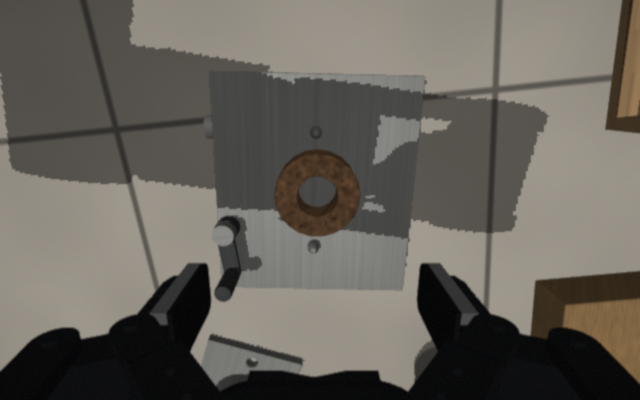

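The wrist view shows ring_a centred at about (317,192), the peg tips at (316,131) and (314,245), the pillar top at (227,232) and the pin top at (222,294).

```bash
python3 - <<'E'
from h import *
import pickle
c=pickle.load(open("w1.pkl","rb"))
W=lambda L,z:px2w("wrist",L,z,c)
np.set_printoptions(precision=4,suppress=True)
P=W([(316,131),(314,245)],.062);d=P[0]-P[1];print(P,P.mean(0),np.linalg.norm(d),np.degrees(np.arctan2(d[1],d[0])))
B=W([(210,72),(425,77),(404,290),(218,288)],.05);print(B,B.mean(0))
print("ring",W([(275,193),(360,193),(317,150)],.078),"pin",W([(222,294)],.103),"pillar",W([(227,232)],.07))
print(w2px("wrist",[.579,-.0155,.078],c))
print(delta([.5798,-.0145,.053],np.radians(-6.4)))
E
```

```text
[[ 0.5842  0.0319  0.062 ]
 [ 0.5729 -0.0641  0.062 ]] [ 0.5785 -0.0161  0.062 ] 0.09667945391160768 83.3034903767811
[[ 0.5063  0.0843  0.05  ]
 [ 0.6731  0.0637  0.05  ]
 [ 0.6515 -0.123   0.05  ]
 [ 0.4788 -0.1035  0.05  ]] [ 0.5774 -0.0196  0.05  ]
ring [[ 0.5478 -0.0106  0.078 ]
 [ 0.6135 -0.0172  0.078 ]
 [ 0.5836  0.0194  0.078 ]] pin [[ 0.5001 -0.0799  0.103 ]] pillar [[ 0.5027 -0.0418  0.07  ]]
[[315.5483 195.1617]]
[0.008 0.006 0.988 0.003]
```

arm_command(
  steps=[
    [0.008, 0.006, 0.3, 0.003],
    [0.008, 0.006, 0.6, 0.003],
    [0.008, 0.006, 0.8, 0.003],
    [0.008, 0.006, 0.9, 0.003],
    [0.008, 0.006, 0.95, 0.003],
    [0.008, 0.006, 0.98, 0.003],
    [0.008, 0.006, 0.98, 0.003],
    [0.008, 0.006, 0.98, 0.003],
  ],
)

```text
time: 3.62
ee_pos: [0.5813, -0.016, 0.0558]
eef_rot: [0.747, 0.665, 0.001, 0.001]
contact_force: [0.2, 1.7, 0.6]
width: 1.001
gripper_force: 0.0
```

arm_command(
  steps=[
    [0, 0, 0, 0],
    [0, 0, 0, 0],
    [0, 0, 0, 0],
    [0, 0, 0, 0],
    [0, 0, 0, 0],
    [0, 0, 0, 0],
    [0, 0, 0, 0],
    [0, 0, 0, 0],
  ],
  fingers=1,
  squeeze=25,
)

```text
time: 4.28
ee_pos: [0.5814, -0.0162, 0.0564]
eef_rot: [0.747, 0.665, 0.001, 0.001]
contact_force: [-1.5, -0.0, 5.7]
width: 0.778
gripper_force: 27.6
```

```bash
python3 - <<'E'
from h import *
s=r.sense();print(s['time'],s['ee_pos'],s['width'],s['gripper_force'])
T=R.from_quat(s['eef_rot']).inv()
print((T.apply(np.array([.4909,.2629,.0])-s['ee_pos'])/.15))
E
```

```text
4.2833 [ 0.58143109 -0.01618274  0.05638996] 0.7775062100281568 27.609322629868984
[ 1.77856037 -0.81571098  0.37226047]
```

arm_command(
  steps=[
    [0, 0, -0.2, 0],
    [0, 0, -0.45, 0],
    [0, 0, -0.7, 0],
    [0, 0, -0.93, 0],
    [0.2, -0.1, -0.93, 0],
    [0.4, -0.2, -0.93, 0],
    [0.6, -0.3, -0.93, 0],
    [0.7, -0.36, -0.93, 0],
  ],
)

```text
time: 4.95
ee_pos: [0.5374, 0.0974, 0.1948]
eef_rot: [0.746, 0.665, 0.001, -0.0]
contact_force: [0.3, 0.4, -1.2]
width: 0.778
gripper_force: 28.8
```

arm_command(
  steps=[
    [0.2, -0.1, 0, 0],
    [0.45, -0.25, 0, 0],
    [0.65, -0.35, 0, 0],
    [0.78, -0.45, 0, 0],
    [0.78, -0.456, 0, 0],
    [0.78, -0.456, 0, 0],
    [0.78, -0.456, 0, 0],
  ],
)

```text
time: 5.53
ee_pos: [0.4845, 0.2185, 0.1944]
eef_rot: [0.747, 0.665, 0.0, 0.001]
contact_force: [0.1, -1.2, 0.2]
width: 0.776
gripper_force: 28.8
```

```bash
python3 - <<'E'
from h import *
import cv2,pickle
s=r.sense();print(s['ee_pos'],s['eef_rot'],s['width'],s['gripper_force'])
pickle.dump(r.camera_info("wrist"),open("w2.pkl","wb"))
cv2.imwrite("pics/w2.png",r.get_image("wrist")[:,:,::-1])
E
```

```text
[0.48451539 0.21850625 0.19436565] [7.46744450e-01 6.65110717e-01 4.20079924e-04 5.33444160e-04] 0.7761199548725544 28.82241563871503
```

View pics/w2.png

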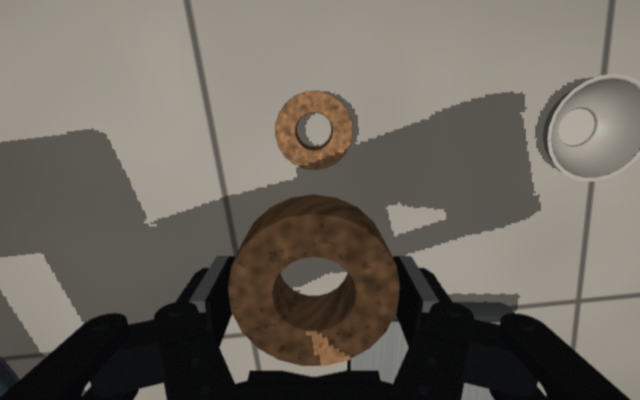

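The wrist view shows ring_b with its top centre at about (314.5,130). The held ring's top spans columns 230 to 399 and reaches down to row 365.

```bash
python3 - <<'E'
from h import *
import pickle
c=pickle.load(open("w2.pkl","rb"))
np.set_printoptions(precision=4,suppress=True)
b=px2w("wrist",[(314.5,130),(276,130),(353,130),(314.5,90)],.028,c);print(b)
T=R.from_quat([.746744,.665110,.00042,.00053]);p=np.array([.48451539,.21850625,.19436565])
a=np.linspace(0,2*np.pi,73)
for ox in(0,.002,.004):
    o=p+T.apply([ox,0,-.022]); 
    for rad in(.034,.016):
        q=w2px("wrist",o+rad*np.c_[np.cos(a),np.sin(a),0*a],c);print(ox,rad,q.min(0),q.max(0))
print((T.inv().apply(b[0]-p))/.15)
E
```

```text
[[0.4895 0.264  0.028 ]
 [0.4567 0.2678 0.028 ]
 [0.5223 0.2602 0.028 ]
 [0.4932 0.2965 0.028 ]]
0 0.034 [228.1079 210.7697] [405.3295 367.7189]
0 0.016 [275.1339 256.8504] [358.3841 330.4127]
0.002 0.034 [227.7454 205.4136] [405.7228 363.7029]
0.002 0.016 [274.972  251.9078] [358.5754 326.0957]
0.004 0.034 [227.3798 200.0083] [406.1194 359.6551]
0.004 0.016 [274.8086 246.9217] [358.7683 321.7431]
[ 0.3054 -0.0037  1.1091]
```

arm_command(
  steps=[
    [0.15, 0, 0.1, 0],
    [0.299, 0, 0.3, 0],
    [0.299, 0, 0.5, 0],
    [0.299, 0, 0.7, 0],
    [0.299, 0, 0.82, 0],
    [0.299, 0, 0.9, 0],
    [0.299, 0, 0.9, 0],
    [0.299, 0, 0.9, 0],
  ],
)

```text
time: 6.25
ee_pos: [0.4899, 0.2626, 0.0589]
eef_rot: [0.747, 0.664, -0.0, -0.0]
contact_force: [-0.2, 0.1, -0.1]
width: 0.777
gripper_force: 28.8
```

```bash
python3 - <<'E'
from h import *
print(r.sense()['ee_pos'],delta([.4906,.2632,.0355]),delta([.4895,.263,.0355]))
E
```

```text
[0.48989183 0.26258521 0.05888857] [0.005 0.004 0.156 0.   ] [ 0.002 -0.003  0.156  0.   ]
```

arm_command(
  steps=[
    [0, 0, 0.05, 0],
    [0, 0, 0.09, 0],
    [0, 0, 0.12, 0],
    [0, 0, 0.14, 0],
    [0, 0, 0.155, 0],
    [0, 0, 0.155, 0],
    [0, 0, 0.155, 0],
  ],
)

```text
time: 6.83
ee_pos: [0.4892, 0.2634, 0.0355]
eef_rot: [0.747, 0.665, -0.0, -0.0]
contact_force: [-0.9, -0.1, -0.6]
width: 0.774
gripper_force: 28.8
```

arm_command(
  steps=[
    [0, 0, 0.007, 0],
    [0, 0, 0.007, 0],
    [0, 0, 0.007, 0],
  ],
)

```text
time: 7.08
ee_pos: [0.4894, 0.2634, 0.0346]
eef_rot: [0.747, 0.665, 0.0, 0.0]
contact_force: [-0.8, 0.9, 0.5]
width: 0.775
gripper_force: 28.8
```

arm_command(
  steps=[
    [0, 0, 0, 0],
    [0, 0, 0, 0],
    [0, 0, 0, 0],
    [0, 0, 0, 0],
    [0, 0, 0, 0],
    [0, 0, 0, 0],
  ],
  fingers=-1,
)

```text
time: 7.58
ee_pos: [0.4893, 0.2633, 0.0345]
eef_rot: [0.747, 0.665, -0.0, 0.0]
contact_force: [-0.0, 0.2, 0.1]
width: 1.0
gripper_force: 0.0
```

arm_command(
  steps=[
    [0, 0, -0.1, 0],
    [0, 0, -0.2, 0],
    [0, 0, -0.45, 0],
    [0, 0, -0.7, 0],
    [0, 0, -0.99, 0],
    [0, 0, -0.99, 0],
    [0, 0, -0.99, 0],
  ],
)

```text
time: 8.17
ee_pos: [0.4915, 0.2641, 0.1867]
eef_rot: [0.747, 0.665, 0.003, 0.002]
contact_force: [-0.4, -0.6, -0.9]
width: 1.0
gripper_force: 0.0
```

```bash
python3 - <<'E'
from h import *
import cv2,pickle
s=r.sense();print(s['ee_pos'],s['eef_rot'],s['q'])
pickle.dump(r.camera_info("wrist"),open("w3.pkl","wb"))
cv2.imwrite("pics/w3.png",r.get_image("wrist")[:,:,::-1])
T=R.from_quat(s['eef_rot']).inv()
print((T.apply(np.array([.4666,-.266,.2])-s['ee_pos'])/.15), delta([.4666,-.266,.2],np.radians(65.8)), delta([.4666,-.266,.2],np.radians(65.8-90)))
E
```

```text
[0.4915193  0.26406592 0.18671297] [0.74685665 0.6649748  0.00332949 0.00160423] [ 2.80278947e-01  1.82040682e-01  1.69957038e+00 -1.41168104e-05
  1.25258995e+00  3.96147318e-01]
[-3.52902169  0.24413981 -0.09693837] [-3.525  0.254 -0.109 -0.402] [-3.525  0.254 -0.109  0.098]
```

View pics/w3.png

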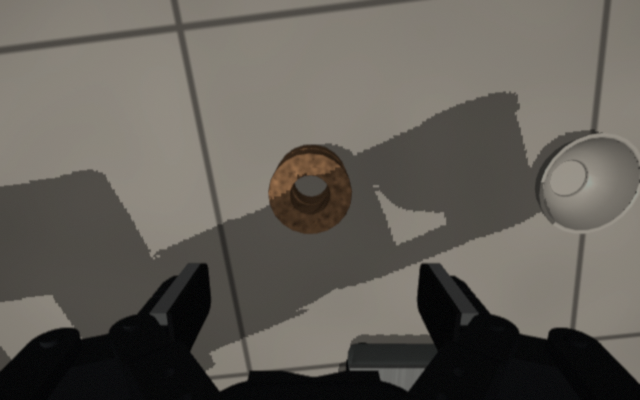

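The picture shows ring_a stacked concentrically on ring_b at about (310,190). Next is the cup.

arm_command(
  steps=[
    [-0.25, 0, -0.02, 0],
    [-0.5, 0.02, -0.02, 0],
    [-0.75, 0.05, -0.02, 0],
    [-0.98, 0.06, -0.02, 0],
    [-0.98, 0.06, -0.02, 0],
  ],
)

```text
time: 8.63
ee_pos: [0.4796, 0.1115, 0.1837]
eef_rot: [0.748, 0.663, -0.002, -0.001]
contact_force: [-0.0, -0.2, -0.5]
width: 1.004
gripper_force: 0.0
```

arm_command(
  steps=[
    [-0.25, 0.02, -0.02, 0],
    [-0.5, 0.04, -0.02, 0],
    [-0.75, 0.06, -0.02, 0],
    [-0.98, 0.06, -0.02, 0],
    [-0.98, 0.06, -0.02, 0],
  ],
)

```text
time: 9.05
ee_pos: [0.4719, -0.0352, 0.1872]
eef_rot: [0.749, 0.663, -0.002, -0.001]
contact_force: [0.1, -0.7, -0.2]
width: 1.002
gripper_force: 0.0
```

arm_command(
  steps=[
    [-0.25, 0.02, -0.02, 0],
    [-0.5, 0.04, -0.02, 0],
    [-0.75, 0.06, -0.02, 0],
    [-0.98, 0.06, -0.02, 0],
    [-0.98, 0.06, -0.02, 0],
  ],
)

```text
time: 9.47
ee_pos: [0.4642, -0.182, 0.1906]
eef_rot: [0.748, 0.663, -0.001, -0.0]
contact_force: [0.3, -0.1, 1.5]
width: 1.0
gripper_force: 0.0
```

arm_command(
  steps=[
    [-0.25, 0.02, -0.02, 0.04],
    [-0.5, 0.04, -0.02, 0.08],
    [-0.585, 0.06, -0.02, 0.098],
    [-0.585, 0.06, -0.02, 0.098],
    [-0.585, 0.06, -0.02, 0.098],
    [-0.585, 0.06, -0.02, 0.098],
  ],
)

```text
time: 9.97
ee_pos: [0.4635, -0.264, 0.1937]
eef_rot: [0.839, 0.544, -0.0, -0.002]
contact_force: [-0.4, 0.2, -0.5]
width: 0.998
gripper_force: 0.0
```

```bash
python3 - <<'E'
from h import *
import cv2,pickle
s=r.sense();print(s['ee_pos'],s['eef_rot'],s['q'])
pickle.dump(r.camera_info("wrist"),open("w4.pkl","wb"))
cv2.imwrite("pics/w4.png",r.get_image("wrist")[:,:,::-1])
print(delta([.4666,-.266,.2],np.radians(65.8-90)))
E
```

```text
[ 0.46354469 -0.26399107  0.19365059] [ 8.39381524e-01  5.43540574e-01 -1.17136508e-04 -1.51258570e-03] [-7.40688120e-01  1.27732797e-01  1.74683018e+00  5.63032409e-04
  1.27001591e+00 -3.19359784e-01]
[-0.004  0.023 -0.04   0.   ]
```

View pics/w4.png

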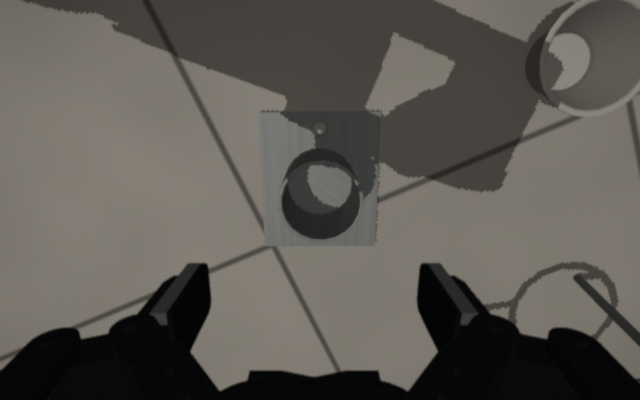

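The view shows the cup rim centred at about (321,198), the visible foot-plate hole at (320,128), and the plate corners at (261,111), (382,111), (377,245) and (265,245).

```bash
python3 - <<'E'
from h import *
import pickle
c=pickle.load(open("w4.pkl","rb"))
np.set_printoptions(precision=4,suppress=True)
W=lambda L,z:px2w("wrist",L,z,c)
print("rim",W([(321,198),(281,198),(361,198),(321,239)],.078))
h=W([(320,128)],.01)[0];C=W([(261,111),(382,111),(377,245),(265,245)],.01)
print("hole",h,"plate",C,C.mean(0));d=(C[0]+C[1]-C[2]-C[3])/2;print(np.degrees(np.arctan2(d[1],d[0])),np.linalg.norm(d))
d=C[1]-C[0]+C[2]-C[3];print(np.degrees(np.arctan2(d[1],d[0])))
u=np.array([np.cos(np.radians(65.8)),np.sin(np.radians(65.8))]);print("centre from hole",h[:2]-.05*u)
print(delta([.4668,-.2655,.12],np.radians(-24.2)),delta([.4668,-.2655,.03],np.radians(-24.2)))
E
```

```text
rim [[ 0.4671 -0.2663  0.078 ]
 [ 0.4394 -0.2539  0.078 ]
 [ 0.4947 -0.2787  0.078 ]
 [ 0.4536 -0.2969  0.078 ]]
hole [ 0.4861 -0.2238  0.01  ] plate [[ 0.444  -0.1886  0.01  ]
 [ 0.5426 -0.2328  0.01  ]
 [ 0.4917 -0.3517  0.01  ]
 [ 0.3896 -0.3062  0.01  ]] [ 0.467  -0.2698  0.01  ]
66.00747498968393 0.12947373642906937
-24.096094565270434
centre from hole [ 0.4656 -0.2694]
[-0.001  0.024  0.493  0.   ] [-0.002  0.025  1.093  0.   ]
```

arm_command(
  steps=[
    [-0.008, 0.026, 0.2, 0],
    [-0.008, 0.026, 0.45, 0],
    [-0.008, 0.026, 0.65, 0],
    [-0.008, 0.026, 0.8, 0],
    [-0.008, 0.026, 0.9, 0],
    [-0.008, 0.026, 0.98, 0],
    [-0.008, 0.026, 0.98, 0],
    [-0.008, 0.026, 0.98, 0],
  ],
)

```text
time: 10.68
ee_pos: [0.467, -0.2678, 0.0479]
eef_rot: [0.84, 0.543, -0.0, -0.0]
contact_force: [0.4, -0.4, -0.2]
width: 0.997
gripper_force: 0.0
```

arm_command(
  steps=[
    [0, 0, 0.05, 0],
    [0, 0, 0.1, 0],
    [0, 0, 0.11, 0],
    [0, 0, 0.11, 0],
  ],
)

```text
time: 11.02
ee_pos: [0.4666, -0.2685, 0.0312]
eef_rot: [0.84, 0.543, -0.0, -0.0]
contact_force: [-0.1, -0.3, -0.2]
width: 1.0
gripper_force: 0.0
```

arm_command(
  steps=[
    [0, 0, 0, 0],
    [0, 0, 0, 0],
    [0, 0, 0, 0],
    [0, 0, 0, 0],
    [0, 0, 0, 0],
    [0, 0, 0, 0],
    [0, 0, 0, 0],
    [0, 0, 0, 0],
  ],
  fingers=1,
  squeeze=60,
)

```text
time: 11.68
ee_pos: [0.4672, -0.2691, 0.0321]
eef_rot: [0.84, 0.543, 0.0, 0.0]
contact_force: [0.6, 0.1, 5.6]
width: 0.744
gripper_force: 67.6
```

```bash
python3 - <<'E'
from h import *
s=r.sense();T=R.from_quat(s['eef_rot']);print(s['ee_pos'],s['width'],T.as_matrix())
print("lifted",T.inv().apply(np.array([.5784,-.0175,.16])-s['ee_pos'])/.15,delta([.5784,-.0175,.16],np.radians(-6.45)))
E
```

```text
[ 0.46721364 -0.26905222  0.03206017] 0.7438535317884576 [[ 4.11256760e-01  9.11519353e-01  5.88808001e-04]
 [ 9.11519467e-01 -4.11256378e-01 -6.72820780e-04]
 [-3.71138116e-04  8.13412050e-04 -9.99999600e-01]]
lifted [ 1.83315604 -0.01333249 -0.85362372] [ 1.833 -0.013 -0.854 -0.099]
```

arm_command(
  steps=[
    [0, 0, -0.1, 0],
    [0, 0, -0.25, 0],
    [0, 0, -0.5, 0],
    [0, 0, -0.7, 0],
    [0, 0, -0.9, 0],
    [0, 0, -0.9, 0],
  ],
)

```text
time: 12.18
ee_pos: [0.4696, -0.271, 0.1725]
eef_rot: [0.84, 0.543, 0.001, 0.005]
contact_force: [1.6, -0.7, -1.3]
width: 0.748
gripper_force: 68.0
```

arm_command(
  steps=[
    [0.2, 0, 0, -0.03],
    [0.4, 0, 0, -0.06],
    [0.6, 0, 0, -0.08],
    [0.8, 0, 0, -0.099],
    [0.95, 0, 0, -0.099],
    [0.99, 0, 0, -0.099],
    [0.99, 0, 0, -0.099],
    [0.99, 0, 0, -0.099],
  ],
)

```text
time: 12.85
ee_pos: [0.5273, -0.1333, 0.1653]
eef_rot: [0.746, 0.666, -0.001, -0.001]
contact_force: [-0.2, -1.0, -2.7]
width: 0.747
gripper_force: 67.6
```

```bash
python3 - <<'E'
from h import *
import cv2,pickle
s=r.sense();print(s['ee_pos'],s['eef_rot'],s['width'])
pickle.dump((r.camera_info("wrist"),s),open("w5.pkl","wb"))
im=r.get_image("wrist")[:,:,::-1]
cv2.imwrite("pics/w5.png",cv2.resize(im[:,170:470],None,fx=1.5,fy=1.5,interpolation=cv2.INTER_CUBIC))
print(delta([.5784,-.0175,.165],np.radians(-6.45)))
E
```

```text
[ 0.52726902 -0.1332855   0.1653278 ] [ 7.45623348e-01  6.66366979e-01 -6.01193875e-04 -7.14373904e-04] 0.7467029268662503
[ 0.809  0.251  0.004 -0.   ]
```

View pics/w5.png

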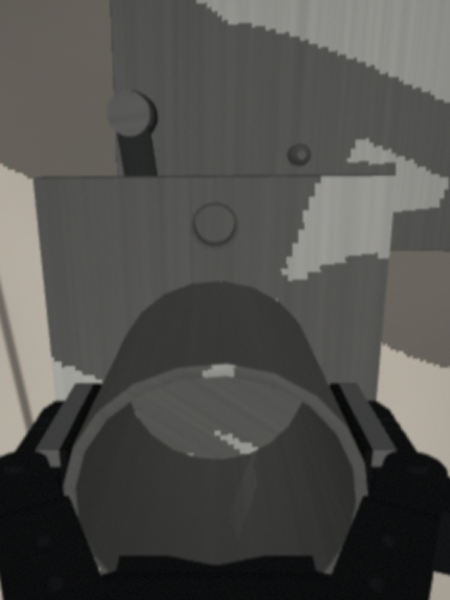

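The held cup shows its far hole at crop (215,223) and the plate's leading edge from (35,178) to (395,176). The near peg tip is at (299,154) and the latch pillar top at (130,113).

```bash
python3 - <<'E'
from h import *
import pickle
c,s=pickle.load(open("w5.pkl","rb"))
np.set_printoptions(precision=4,suppress=True)
f=lambda L:(np.array(L,float)+.5)/1.5-.5+[170,0]
T=R.from_quat(s['eef_rot']);p=s['ee_pos']
q=px2w("wrist",f([(215,223),(35,178),(395,176),(53,380),(378,380)]),.143,c)
t=T.inv().apply(q-p);print(t)
d=t[2]-t[1];print("edge",np.linalg.norm(d),np.degrees(np.arctan2(d[1],d[0])))
print("peg",px2w("wrist",f([(299,154)]),.062,c))
E
python3 - <<'E'
import cv2
im=cv2.imread("pics/w5.png");cv2.imwrite("pics/c5.png",cv2.resize(im[130:270,20:420],None,fx=2,fy=2,interpolation=cv2.INTER_CUBIC))
E
```

```text
[[ 0.05   -0.0014  0.0223]
 [ 0.0636 -0.0559  0.0224]
 [ 0.0642  0.0528  0.0222]
 [-0.003  -0.0563  0.0224]
 [-0.0029  0.0536  0.0222]]
edge 0.10872098356554662 89.66833529492081
peg [[ 0.5705 -0.0683  0.062 ]]
```

View pics/c5.png

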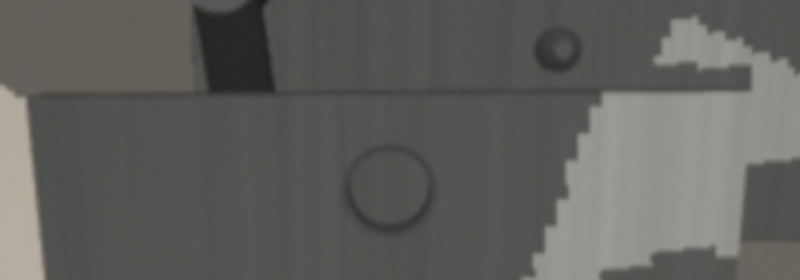

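arm_command(
  steps=[
    [0.2, 0.06, 0, 0.001],
    [0.4, 0.13, 0, 0.003],
    [0.6, 0.2, 0, 0.003],
    [0.75, 0.24, 0, 0.003],
    [0.807, 0.252, 0, 0.003],
    [0.807, 0.252, 0, 0.003],
    [0.807, 0.252, 0, 0.003],
  ],
)

```text
time: 13.48
ee_pos: [0.5787, -0.0185, 0.1661]
eef_rot: [0.749, 0.662, -0.001, -0.0]
contact_force: [-0.0, 0.5, -3.1]
width: 0.751
gripper_force: 67.7
```

```bash
python3 - <<'E'
from h import *
s=r.sense();print(s['ee_pos'],s['contact_force'],s['width'],delta([.5785,-.0178,.1],np.radians(-7.0)))
E
```

```text
[ 0.57871544 -0.01847582  0.16609799] [-0.00590849  0.51976839 -3.05934389] 0.750600564751874 [ 0.005 -0.002  0.441 -0.   ]
```

arm_command(
  steps=[
    [0.004, 0, 0.1, 0],
    [0.004, 0, 0.2, 0],
    [0.004, 0, 0.3, 0],
    [0.004, 0, 0.38, 0],
    [0.004, 0, 0.43, 0],
    [0.004, 0, 0.445, 0],
    [0.004, 0, 0.445, 0],
    [0.004, 0, 0.445, 0],
  ],
)

```text
time: 14.15
ee_pos: [0.5797, -0.0172, 0.1003]
eef_rot: [0.749, 0.662, 0.0, 0.0]
contact_force: [0.3, -0.3, -3.2]
width: 0.745
gripper_force: 67.8
```

```bash
python3 - <<'E'
from h import *
import cv2,pickle
s=r.sense();print(s['ee_pos'],s['contact_force'],s['width'],delta([.5785,-.0178,.1],np.radians(-7.0)))
c=r.camera_info("wrist");pickle.dump((c,s),open("w6.pkl","wb"))
im=np.mean([r.get_image("wrist")[:,:,::-1] for _ in range(3)],0).astype('uint8')
cv2.imwrite("pics/w6full.png",im)
a=im[105:200,240:390]
a=cv2.convertScaleAbs(cv2.resize(a,None,fx=5,fy=5,interpolation=cv2.INTER_CUBIC),alpha=1.6)
cv2.imwrite("pics/w6.png",a)
E
```

```text
[ 0.57965837 -0.01722342  0.10034479] [ 0.25165097 -0.30131643 -3.17577865] 0.7451342798942074 [-0.005 -0.007  0.002 -0.   ]
```

View pics/w6.png

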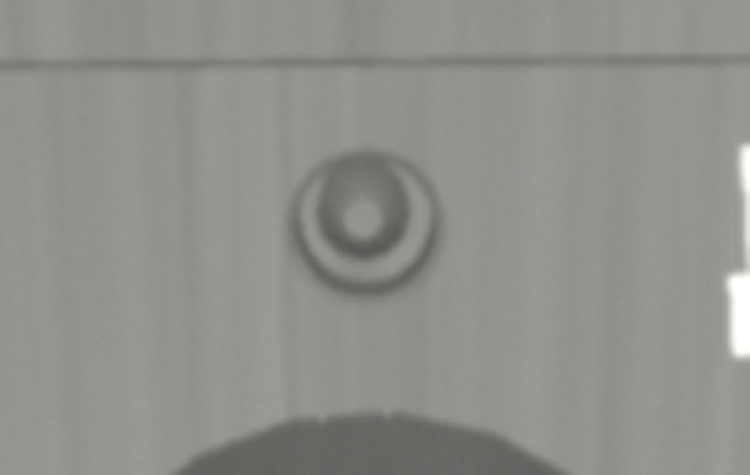

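The peg is visible through the hole. The hole's top rim is centred at (367,222) with a radius of about 72 px, and the peg's flat tip is at (362,215).

```bash
python3 - <<'E'
from h import *
import pickle
c,s=pickle.load(open("w6.pkl","rb"))
np.set_printoptions(precision=4,suppress=True)
f=lambda L:(np.array(L,float)+.5)/5-.5+[240,105]
T=R.from_quat(s['eef_rot'])
h=px2w("wrist",f([(367,222)]),.0782,c)[0]
for z in(.063,.06,.055,.05):
    print(z,(w2px("wrist",[*h[:2],z],c)-[240,105]+.5)*5-.5)
t=px2w("wrist",f([(362,215)]),.063,c)[0]
print("hole",h,"tip",t,"tool-frame correction",T.inv().apply([*(t-h)[:2],0])*1000)
E
```

```text
0.063 [[367.1774 200.7918]]
0.06 [[367.2091 197.0085]]
0.055 [[367.2597 190.9627]]
0.05 [[367.3077 185.2204]]
hole [0.5843 0.0324 0.0782] tip [0.5836 0.031  0.063 ] tool-frame correction [-1.4314 -0.5245 -0.0002]
```

arm_command(
  steps=[
    [-0.009, -0.004, 0, 0],
    [-0.009, -0.004, 0, 0],
    [-0.009, -0.004, 0.015, 0],
    [-0.009, -0.004, 0.03, 0],
    [-0.009, -0.004, 0.045, 0],
    [-0.009, -0.004, 0.055, 0],
    [-0.009, -0.004, 0.055, 0],
    [-0.009, -0.004, 0.055, 0],
  ],
)

```text
time: 14.97
ee_pos: [0.5783, -0.0179, 0.0912]
eef_rot: [0.749, 0.663, -0.0, -0.0]
contact_force: [0.2, 0.6, -2.2]
width: 0.745
gripper_force: 67.8
```

arm_command(
  steps=[
    [0, 0, 0.01, 0],
    [0, 0, 0.02, 0],
    [0, 0, 0.03, 0],
    [0, 0, 0.04, 0],
    [0, 0, 0.045, 0],
    [0, 0, 0.045, 0],
    [0, 0, 0.045, 0],
  ],
)

```text
time: 15.55
ee_pos: [0.5784, -0.018, 0.0847]
eef_rot: [0.749, 0.663, -0.0, -0.0]
contact_force: [-0.0, -1.0, -2.7]
width: 0.744
gripper_force: 67.8
```

arm_command(
  steps=[
    [0, 0, 0.01, 0],
    [0, 0, 0.015, 0],
    [0, 0, 0.02, 0],
    [0, 0, 0.025, 0],
    [0, 0, 0.025, 0],
    [0, 0, 0.025, 0],
  ],
)

```text
time: 16.05
ee_pos: [0.5785, -0.018, 0.0821]
eef_rot: [0.749, 0.663, -0.0, 0.0]
contact_force: [-5.6, 1.0, 7.0]
width: 0.746
gripper_force: 68.6
```

arm_command(
  steps=[
    [0, 0, 0.004, 0],
    [0, 0, 0.004, 0],
    [0, 0, 0.004, 0],
  ],
)

```text
time: 16.3
ee_pos: [0.5785, -0.018, 0.0821]
eef_rot: [0.749, 0.663, -0.0, 0.0]
contact_force: [-7.6, 1.2, 11.0]
width: 0.748
gripper_force: 69.3
```

arm_command(
  steps=[
    [0, 0, 0, 0],
    [0, 0, 0, 0],
    [0, 0, 0, 0],
    [0, 0, 0, 0],
    [0, 0, 0, 0],
    [0, 0, 0, 0],
  ],
  fingers=-1,
)

```text
time: 16.8
ee_pos: [0.5785, -0.018, 0.0803]
eef_rot: [0.749, 0.663, -0.0, -0.0]
contact_force: [-0.5, -0.0, 0.8]
width: 0.998
gripper_force: 0.0
```

arm_command(
  steps=[
    [0, 0, -0.05, 0],
    [0, 0, -0.1, 0],
    [0, 0, -0.25, 0],
    [0, 0, -0.45, 0],
    [0, 0, -0.6, 0],
    [0, 0, -0.8, 0],
    [0, 0, -0.8, 0],
    [0, 0, -0.8, 0],
  ],
  fingers=-1,
)

```text
time: 17.47
ee_pos: [0.5802, -0.0183, 0.2037]
eef_rot: [0.749, 0.663, 0.002, 0.002]
contact_force: [0.1, -0.1, -0.6]
width: 0.999
gripper_force: 0.0
```

```bash
python3 - <<'E'
from h import *
import cv2,pickle
s=r.sense();print(s['ee_pos'],s['eef_rot'],s['q'])
c=r.camera_info("wrist");pickle.dump((c,s),open("w7.pkl","wb"))
im=r.get_image("wrist")[:,:,::-1];cv2.imwrite("pics/w7.png",im)
im=r.get_image("top")[:,:,::-1];cv2.imwrite("pics/top7.png",im)
np.set_printoptions(precision=4,suppress=True)
# base-frame geometry
th=np.radians(-6.7);Rb=np.array([[np.cos(th),-np.sin(th)],[np.sin(th),np.cos(th)]]);o=np.array([.5785,-.0175])
w=lambda x,y:o+Rb@[x,y]
print("pillar",w(-.075,-.034));
for a in(0,.15,.4,.8,1.2,1.5):
    print(a,"pin",w(-.075+.037*np.sin(a),-.034-.037*np.cos(a)),w2px("wrist",[*w(-.075+.037*np.sin(a),-.034-.037*np.cos(a)),.103],c))
E
```

```text
[ 0.58015553 -0.01834243  0.20369029] [0.7489523  0.66261731 0.00169436 0.00242686] [-2.35969711e-01  2.14165314e-01  1.62529648e+00 -6.25838724e-06
  1.29621123e+00 -1.13795416e-01]
pillar [ 0.5    -0.0425]
0 pin [ 0.4957 -0.0793] [[215.7087 290.7133]]
0.15 pin [ 0.5013 -0.0795] [[222.8186 290.1855]]
0.4 pin [ 0.5104 -0.078 ] [[234.0815 287.2229]]
0.8 pin [ 0.5234 -0.0712] [[249.201  277.4591]]
1.2 pin [ 0.5327 -0.0599] [[258.7897 262.6837]]
1.5 pin [ 0.5364 -0.0494] [[261.3207 249.5152]]
```

The cup is seated, with z back to the home height and contact felt. For the latch I'll push the pin with closed fingers, in a straight line about 43° across its arc.

```bash
python3 - <<'E'
from h import *
# tool x to 36.3deg -> closing line y = x-90 (mod 180)
print(delta([.477,-.0991,.19],np.radians(36.3-90)))
E
```

```text
[-0.62  -0.603  0.069  0.259]
```

arm_command(
  steps=[
    [-0.15, -0.15, 0.01, 0.04],
    [-0.3, -0.3, 0.03, 0.08],
    [-0.45, -0.45, 0.05, 0.12],
    [-0.6, -0.58, 0.07, 0.16],
    [-0.62, -0.603, 0.07, 0.2],
    [-0.62, -0.603, 0.07, 0.24],
    [-0.62, -0.603, 0.07, 0.259],
    [-0.62, -0.603, 0.07, 0.259],
  ],
  fingers=1,
  squeeze=40,
)

```text
time: 18.23
ee_pos: [0.4762, -0.0991, 0.1885]
eef_rot: [0.95, 0.311, -0.001, -0.001]
contact_force: [1.2, -0.6, -0.3]
width: 0.005
gripper_force: 0.0
```

```bash
python3 - <<'E'
from h import *
s=r.sense();print(s['ee_pos'],s['q'],s['width'],delta([.477,-.0991,.08],np.radians(36.3-90)),R.from_quat(s['eef_rot']).as_matrix()[:,0])
E
```

```text
[ 0.47624168 -0.09911194  0.18850883] [-4.49780867e-01  2.71955328e-02  1.86582592e+00  7.96604172e-07
  1.25137269e+00  4.89105882e-01] 0.004704810911607541 [ 0.005  0.005  0.723 -0.001] [ 0.80689951  0.59068727 -0.00131557]
```

Now down to z = 0.08, then start the push.

arm_command(
  steps=[
    [0.005, 0.005, 0.2, 0],
    [0.005, 0.005, 0.4, 0],
    [0.005, 0.005, 0.6, 0],
    [0.005, 0.005, 0.7, 0],
    [0.005, 0.005, 0.723, 0],
    [0.005, 0.005, 0.723, 0],
    [0.005, 0.005, 0.723, 0],
  ],
)

```text
time: 18.82
ee_pos: [0.4787, -0.0995, 0.0818]
eef_rot: [0.95, 0.313, 0.0, 0.0]
contact_force: [0.2, 1.5, -0.1]
width: 0.005
gripper_force: 0.0
```

arm_command(
  steps=[
    [0.03, 0, 0, 0],
    [0.06, 0, 0, 0],
    [0.09, 0, 0, 0],
    [0.12, 0, 0, 0],
    [0.15, 0, 0, 0],
    [0.18, 0, 0, 0],
    [0.21, 0, 0, 0],
    [0.24, 0, 0, 0],
  ],
)

```text
time: 19.48
ee_pos: [0.5081, -0.0779, 0.0819]
eef_rot: [0.95, 0.312, 0.0, 0.0]
contact_force: [-0.1, -2.5, 0.4]
width: -0.003
gripper_force: 1.0
```

arm_command(
  steps=[
    [0.02, 0, 0, 0],
    [0.04, 0, 0, 0],
    [0.06, 0, 0, 0],
    [0.08, 0, 0, 0],
    [0.09, 0, 0, 0],
    [0.1, 0, 0, 0],
    [0.1, 0, 0, 0],
  ],
)

```text
time: 20.07
ee_pos: [0.5193, -0.0688, 0.0811]
eef_rot: [0.95, 0.312, -0.0, -0.0]
contact_force: [-0.9, -0.2, -0.6]
width: -0.003
gripper_force: 0.4
```

arm_command(
  steps=[
    [0.01, 0, 0, 0],
    [0.02, 0, 0, 0],
    [0.03, 0, 0, 0],
    [0.03, 0, 0, 0],
    [0.03, 0, 0, 0],
  ],
)

```text
time: 20.48
ee_pos: [0.5231, -0.0665, 0.0814]
eef_rot: [0.95, 0.312, 0.0, 0.0]
contact_force: [-2.5, 1.1, -1.2]
width: 0.004
gripper_force: 1.0
```

arm_command(
  steps=[
    [0.01, 0, 0, 0],
    [0.02, 0, 0, 0],
    [0.02, 0, 0, 0],
    [0.02, 0, 0, 0],
  ],
)

```text
time: 20.82
ee_pos: [0.5248, -0.0647, 0.0813]
eef_rot: [0.95, 0.312, -0.001, -0.0]
contact_force: [-6.9, -1.1, 1.8]
width: 0.001
gripper_force: 2.7
```

arm_command(
  steps=[
    [0.01, 0, 0, 0],
    [0.015, 0, 0, 0],
    [0.015, 0, 0, 0],
  ],
)

```text
time: 21.07
ee_pos: [0.5251, -0.0645, 0.0812]
eef_rot: [0.95, 0.312, -0.003, 0.0]
contact_force: [-13.2, -6.4, 5.2]
width: -0.002
gripper_force: 7.3
```

```bash
python3 - <<'E'
from h import *
s=r.sense();print(s['ee_pos'],s['contact_force'])
E
```

```text
[ 0.52506272 -0.064529    0.081181  ] [-13.16469931  -6.38644837   5.21989709]
```

The push stalls firmly at the predicted end position, so the latch looks to be at its stop. I'll back off and check by image code.

arm_command(
  steps=[
    [-0.03, 0, 0, 0],
    [-0.1, 0, 0, 0],
    [-0.2, 0, 0, 0],
    [-0.3, 0, 0, 0],
    [-0.3, 0, -0.25, 0],
    [-0.3, 0, -0.5, 0],
    [-0.3, 0, -0.75, 0],
    [-0.3, 0, -0.85, 0],
  ],
)

```text
time: 21.73
ee_pos: [0.4939, -0.0916, 0.215]
eef_rot: [0.95, 0.312, 0.004, 0.003]
contact_force: [2.0, -0.6, 1.1]
width: 0.001
gripper_force: 0.0
```

arm_command(
  steps=[
    [-0.2, 0, -0.1, 0],
    [-0.35, 0, -0.1, 0],
    [-0.35, 0, -0.1, 0],
    [-0.35, 0, -0.1, 0],
    [-0.35, 0, -0.1, 0],
  ],
)

```text
time: 22.15
ee_pos: [0.4493, -0.1214, 0.2242]
eef_rot: [0.95, 0.312, 0.001, 0.0]
contact_force: [0.0, 0.8, 0.6]
width: 0.003
gripper_force: 0.0
```

```bash
python3 - <<'E'
from h import *
import cv2
np.set_printoptions(precision=4,suppress=True)
s=r.sense();print(s['ee_pos'],s['contact_force'])
c=r.camera_info("wrist");im=r.get_image("wrist")[:,:,::-1];cv2.imwrite("pics/w8.png",im)
th=np.radians(-6.7);Rb=np.array([[np.cos(th),-np.sin(th)],[np.sin(th),np.cos(th)]]);o=np.array([.5785,-.0175])
pin=lambda a:[*(o+Rb@[-.075+.037*np.sin(a),-.034-.037*np.cos(a)]),.103]
for a in(1.2,1.35,1.5): print(a,w2px("wrist",pin(a),c), pin(a))
print("rim",w2px("wrist",[*o,.128],c),"pillar",w2px("wrist",[*(o+Rb@[-.075,-.034]),.07],c))
print("r px",353*.007/(c['xyz'][2]-.103))
p=w2px("wrist",pin(1.5),c)[0].astype(int);g=cv2.cvtColor(im.copy(),cv2.COLOR_BGR2GRAY)
u,v=p; k=4;w=g[max(v-45,0):v+45,max(u-45,0):u+45];w=cv2.equalizeHist(cv2.resize(w,None,fx=k,fy=k,interpolation=cv2.INTER_CUBIC))
C=cv2.HoughCircles(cv2.GaussianBlur(w,(0,0),2),cv2.HOUGH_GRADIENT,1,15,param1=80,param2=18,minRadius=30,maxRadius=60)
if C is not None:
  for x,y,rr in C[0][:6]:
    q=[(x+.5)/k-.5+max(u-45,0),(y+.5)/k-.5+max(v-45,0)];W=px2w("wrist",[q],.103)[0]
    b=Rb.T@(W[:2]-o)-[-.075,-.034];print(q,rr/k,W,"base rel pillar",b,"angle",np.arctan2(b[0],-b[1]))
# gray map around
print(cv2.resize(g[v-24:v+24,u-24:u+24],(24,24),interpolation=cv2.INTER_AREA))
E
```

```text
[ 0.4493 -0.1214  0.2242] [0.0362 0.7584 0.5633]
1.2 [[314.4313  49.1398]] [np.float64(0.5327310969928206), np.float64(-0.05985661342298988), 0.103]
1.35 [[310.3847  41.5453]] [np.float64(0.5349551970128769), np.float64(-0.05477742375219575), 0.103]
1.5 [[305.2879  34.617 ]] [np.float64(0.5363952981682628), np.float64(-0.04942290255293132), 0.103]
rim [[302.3859 -74.2097]] pillar [[272.128   76.5742]]
r px 9.386514138777807
[np.float64(305.75), np.float32(36.75)] 10.675 [ 0.5354 -0.0501  0.103 ] base rel pillar [ 0.036  -0.0034] angle 1.4752409580777182
[np.float64(302.75), np.float32(39.5)] 14.575 [ 0.5328 -0.0495  0.103 ] base rel pillar [ 0.0333 -0.0031] angle 1.4774793991053887
[np.float64(273.0), np.float32(77.5)] 11.65 [ 0.5005 -0.047   0.103 ] base rel pillar [ 0.001  -0.0044] angle 0.22350755582205162
[np.float64(308.75), np.float32(39.75)] 12.625 [ 0.5351 -0.0529  0.103 ] base rel pillar [ 0.036  -0.0062] angle 1.3997826420745196
[np.float64(283.25), np.float32(38.5)] 13.725 [ 0.5254 -0.0384  0.103 ] base rel pillar [0.0247 0.007 ] angle 1.8479889014770396
[np.float64(308.5)
[... 1837 characters left out ...]
63  64  65  64  61  49  31  23  20  26  36  50  46  48  38  23  42
   83 113 110 113 116 119]
 [ 64  63  63  64  63  49  31  31  38  20  22  42  49  46  39  25  15  53
  109 118 116 115 114 116]
 [ 65  63  63  62  51  37  35  42  48  32  20  25  27  26  21  15  26  89
  117 119 119 117 114 114]
 [ 60  64  63  50  32  39  49  51  52  44  28  20  19  18  15  19  54 111
  118 119 120 119 117 115]
 [ 54  59  50  33  27  31  40  52  52  52  45  30  24  22  26  47  96 116
  118 118 119 119 119 117]
 [ 56  45  32  28  27  28  33  51  53  53  51  49  47  47  48  94 118 117
  117 117 118 120 119 118]
 [ 47  31  28  28  28  28  34  48  52  52  53  52  50  49  77 116 121 120
  117 117 117 118 119 119]]
```

```bash
python3 -c "
from cell import r
print(r.close_job())"
```

```text
the job is handed in; nothing more can be done
None
```

I handed the job in at about 22 s: ring_a is stacked on ring_b, the cup is seated on both pegs at its home height, and the latch was pushed to its stop (about 1.48 rad in the last image, within pixel error of 1.5).

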